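# Clamp a specimen carrier on the imaging stage

## Task

Load the specimen carrier into the imaging stage: press the clamp's tail tab down until its jaw is fully up, slide the carrier along the deck under the jaw until it is hard against the stop, then press the jaw down onto the carrier firmly, holding about 12 N for a moment, and leave it clamped. Work gently, never pushing the clamp or the carrier with more than 25 N, and leave the glassware and other things on the bench where they are.

Things in the scene. Friction and masses are not known exactly. Their poses are not given: they have to be found in the camera images.
- stage: black fixture fixed to the bench, 280 (x) x 84 (y) x 20 mm, placed and turned differently each time; origin at the centre of its underside, z up. Its flat top, 20 mm up, is the deck; the carrier is slid on it towards +x. Two guide rails 4 mm tall, 50 mm apart, run along x from -120 to +35 mm. Two cheeks at x = 35 to 55 mm, 17 to 23 mm each side, 68 mm high above the bench, carry the clamp.
- stop_face (a point): foot of the fixed steel stop's face, on the deck at stage x = 35 mm; the face looks to stage -x, is 60 mm wide and 14 mm tall. The carrier is home when its front face (+x) is hard against it: its origin then is at stage x = -7 mm
- clamp (a joint): angle of the rocking clamp (rad): 0 = jaw fully down, 0.42 = fully up, hard end stops; starts at 0 to 0.08. An aluminium see-saw bar along the stage's x, 8 mm thick, pivoted at stage x = 45 mm, 55 mm above the bench: jaw end towards -x, tail tab towards +x. The hinge is stiff (0.16 N m: about 2.5 N to move it at the tail, 4 N at the jaw) and stays where it is left.
- tail_top (a point): where to press the tail: on the top face of the clamp's tail tab (28 mm along x, 34 mm along y, this point 12 mm from its outer edge), 64 mm from the pivot towards stage +x; it moves with the clamp and drops about 26 mm from jaw down to jaw up
- jaw_top (a point): centre of the jaw's top face (24 mm along x, 34 mm along y), 40 mm from the pivot towards stage -x, right above its rubber foot; moves with the clamp. The foot's underside is 29 mm lower: 10 mm above the deck at angle 0, on top of a carrier at about 0.1, 28 mm above the deck at 0.42. Of a press here the hinge's drag takes 4 N, the rest reaches the carrier
- carrier: loose flat aluminium plate with a round glass window, 84 (x) x 46 (y) x 14 mm, 0.15 to 0.31 kg, no handle; origin at the centre of its underside, axes along the stage's. It lies on the deck between the guide rails (2 mm play each side), 45 to 72 mm short of the stop, its back face (-x) free to push.
- dish_large: bystander: closed Petri dish, 90 mm across, 15.5 mm tall; origin at the centre of its underside; leave alone
- dish_small: bystander: closed Petri dish, 60 mm across, 15.5 mm tall; origin at the centre of its underside; leave alone
- stain_jar: bystander: small capped jar, 40 mm across, 50 mm tall; origin at the centre of its underside; leave alone
- spatula: bystander: steel double-ended lab spatula lying flat, 167 mm long, 16 mm wide; origin at the centre of its underside; leave alone
- flask_a: bystander: conical flask, 74 mm across, 110 mm tall; origin at the centre of its underside; leave alone
- flask_b: bystander: conical flask, 74 mm across, 110 mm tall; origin at the centre of its underside; leave alone
- beaker: bystander: glass beaker, 70 mm across, 80 mm tall; origin at the centre of its underside; leave alone
Not all that is in view belongs to the job. Several things have the shape of the carrier; the one meant has the colours described above.

How it is judged:
On the way, in this order (a step that is already met when the one before it is completed fails the run):
1. the jaw is fully up (clamp angle above 0.39 rad) (value of joint clamp above 0.39 rad), for 0.2 s.
2. the carrier is hard against the stop (within 2 mm), flat on the deck, with the jaw still up (above 0.2 rad) (x of carrier in the frame of stage above -0.009 m and z of carrier in the frame of stage between 0.017 and 0.0225 m and value of joint clamp above 0.2 rad), for 0.2 s.
3. the jaw presses on the seated carrier with more than 5 N (x of carrier in the frame of stage above -0.009 m and z of carrier in the frame of stage between 0.017 and 0.0225 m and contact force between clamp and carrier above 5 N), for 0.2 s.
At the end, for the whole second after the job is handed in: The carrier rests flat on the deck (within 3 mm), within 2 mm of the stop, at rest, with the jaw down on it: clamp angle between 0.05 and 0.13 rad (x of carrier in the frame of stage above -0.009 m and z of carrier in the frame of stage between 0.017 and 0.0225 m and value of joint clamp between 0.05 and 0.13 rad and linear speed of carrier below 0.01 m/s); the robot touches nothing.
It fails at once if the robot pushes the clamp with more than 25 N (contact force between any of the fingers, the arm and clamp above 25 N).
It fails at once if the robot pushes the carrier, or the jaw presses it, with more than 25 N (contact force between any of the fingers, the arm, clamp and carrier above 25 N).
It fails at once if a bystander is moved by more than 20 mm (distance of any of dish_large, dish_small, stain_jar, spatula, flask_a, flask_b, beaker from where it was at the start of the episode above 0.02 m).
It also fails if it takes over 64 s, if anything falls off the work surface, if the arm or the gripper's body presses on something with over 40 N, if the wrist force passes 120 N, or if a joint passes its speed limit or range.

## Robot

A 7-joint arm with a two-finger parallel gripper is mounted at the origin on the work surface. World frame = base frame: x ahead of the robot, y to its left, z up, the work surface at z = 0. Lengths are in m, angles in rad, forces in N, time in s.
With the tool pointing down it reaches from about 0.425 to 0.825 m from the base axis. Payload 3.6 kg.
Tool frame: the origin (TCP) lies between the finger pads; the fingertips stand env.tips_ahead ahead of it and the grasp point (between the pads) lies 11 mm behind it (env.tips_ahead is the distance from the TCP to the fingertips, in m); z points along the fingers, y is the direction in which the jaws open and shut (so a half turn about z gives the same grasp; the last joint's range is limited). The gripper opens to 93 mm and grips with 3 to 60 N. Pads are 15 mm wide; open, the fingers measure 128 mm over their backs; the gripper's body (75 mm by 188 mm) begins 65 mm behind the grasp point.
Start: joints at [1.163, 0.615, -0.013, 1.423, 0.008, 1.103, -0.04], TCP at [0.242, -0.603, 0.198] pointing down, gripper open.
Joint ranges: [-3.12, 3.12], [-0.3, 2.06], [-1.34, 1.32], [0.26, 2.42], [-1.36, 4.5], [0.01, 1.98], [-2.84, 2.84]. Speed limits (rad/s): [2.79, 2.79, 3.14, 3.14, 3.14, 3.14, 3.14].

## Interface

Orientations are given as a 3x3 rotation matrix whose columns are the frame's x, y, z axes.
In Python, from cell import env gives the robot as it stands.
- The arm moves only by the tool arm_command, never from a script. Its argument "increments" is a list of rows, each a list of 4 numbers: the shift along the tool's x, y, z in m, then the turn about the tool's z in rad. In form: [[tx, ty, tz, yaw], ...]. A call has 1 to 5 rows; each row shifts and turns the commanded pose from where the row before left it, along the tool's axes as they then stand; what a row does not reach is not made up. A row lasts 1/10 s, in which the tool goes at most 50 mm and 8.59 degrees, less where a joint would pass 70% of its speed; a pose out of reach is approached as far as the arm can. A call with a gripper value outside its range is refused whole. "gripper" is the opening, from -1 (shut) to 1 (fully open), set as the call begins (left out, the last holds). The fingers move at their own pace and stop on an object; the grip force is fixed at half the most. Time passes only in rows, so rows that do not move let the fingers close. It gives the time, the measured TCP pose, the force and the opening at its end, in the units of the state.
- env.get_obs(): the state, without advancing time (a new reading comes with each control period).
- env.capture(name): name is "side" or "top" or "wrist"; returns a dict with "color" (384x512x3 uint8, red, green, blue), "camera_matrix" (3x3 intrinsics, pixels), "k1" (the pictures are not rectified: a ray, as slopes to the right and down, at radius r is drawn at 1 + k1 r^2 times it, then the intrinsics apply), "T" (4x4, takes a point from camera to world coordinates); the wrist camera has in their place "T_tool_cam" (4x4, takes a point from camera to tool coordinates, whose origin is the TCP and whose axes are the flange's). Camera axes: x right, y up, looking along -z (the intrinsics and any distortion apply to the point x, -y, -z); pixel columns grow to the right and rows downward; lengths in m; the calibration is good to about 2 mm. A picture is of the moment at which its call begins: read the wrist's pose just before it. There is no depth.
- env.hand_in(): hands the job in, once; it reports no verdict.
The state is a dict: "clock": time; "qpos": joint angles; "qvel": joint speeds; "effort": joint torques, N m; "tool_pos": TCP position; "tool_rot": TCP orientation; "ft_force": force on the tool from outside, world axes, zero at the start; "wrist_torque": the same for the moment, N m; "finger_gap": opening from 0.0 (shut) to 1.0 (fully open).
Only numpy, scipy, OpenCV 4.12 (cv2) and the standard library are available. Lean on these libraries where they do the work, as an engineer would, in place of code of your own. Each camera call takes 0.05 s, during which the arm holds its last target.

## Working session

There is one attempt and no reset: what is moved stays moved. The work goes in short steps, Python scripts to look and compute and a tool call to move; the robot and the scene stay as the last step left them, time stands still between calls to the robot, and variables do not carry over. Pictures are saved under pics/ and viewed, and the job is handed in when it is done.

Besides the shell and the picture viewer there is one more tool, called after ">>>" as a command line: name --pt "numbers of a row" for each row, then --argument value for the rest. arm_command: Moves the arm, as the interface text tells. Its arguments: {"type":"object","properties":{"increments":{"type":"array"},"gripper":{"type":"number"}},"required":["increments"]}

```bash
mkdir -p pics; ls; python3 - <<'E'
from cell import env
import cv2,numpy as np
o=env.get_obs()
print({k:np.round(v,3).tolist() for k,v in o.items()},env.tips_ahead)
for n in("side","top","wrist"):
    c=env.capture(n); cv2.imwrite(f"pics/{n}0.png",c["color"][:,:,::-1])
    np.savez(f"{n}0.npz",**c)
    print(n,{k:np.round(v,3).tolist() for k,v in c.items() if k!="color"})
E
```

```text
pics
{'clock': 0.0, 'qpos': [1.164, 0.616, -0.013, 1.425, 0.008, 1.103, -0.04], 'qvel': [-0.001, -0.002, -0.001, -0.001, 0.0, -0.0, -0.001], 'effort': [0.0, -45.893, 0.209, -16.574, -0.061, 0.021, 0.0], 'tool_pos': [0.241, -0.603, 0.197], 'tool_rot': [[0.928, 0.372, -0.001], [0.372, -0.928, 0.002], [-0.0, -0.003, -1.0]], 'ft_force': [0.595, -0.659, -0.869], 'wrist_torque': [0.045, -0.004, -0.019], 'finger_gap': 1.001} 0.008
side {'camera_matrix': [[447.524, 0.0, 260.79], [0.0, 447.524, 190.587], [0.0, 0.0, 1.0]], 'k1': -0.097, 'T': [[0.72, 0.465, -0.516, -0.277], [-0.694, 0.477, -0.539, -0.804], [-0.004, 0.746, 0.666, 1.153], [0.0, 0.0, 0.0, 1.0]]}
top {'camera_matrix': [[429.818, 0.0, 251.081], [0.0, 429.818, 192.846], [0.0, 0.0, 1.0]], 'k1': -0.015, 'T': [[-0.011, 0.983, -0.183, 0.329], [-1.0, -0.007, 0.024, 0.074], [0.022, 0.183, 0.983, 1.282], [0.0, 0.0, 0.0, 1.0]]}
wrist {'camera_matrix': [[337.083, 0.0, 253.09], [0.0, 337.083, 189.827], [0.0, 0.0, 1.0]], 'k1': -0.056, 'T_tool_cam': [[0.001, 0.957, 0.291, 0.081], [1.0, -0.001, -0.001, 0.0], [-0.001, 0.291, -0.957, -0.186], [0.0, 0.0, 0.0, 1.0]]}
```

View pics/side0.png

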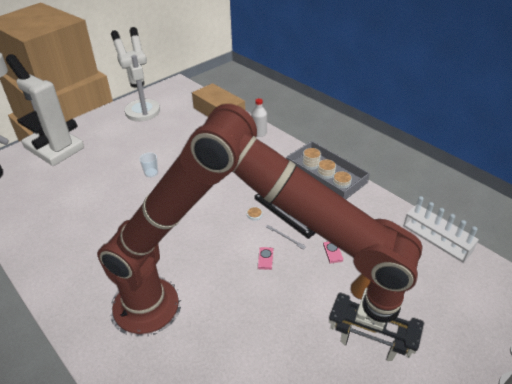

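View pics/top0.png

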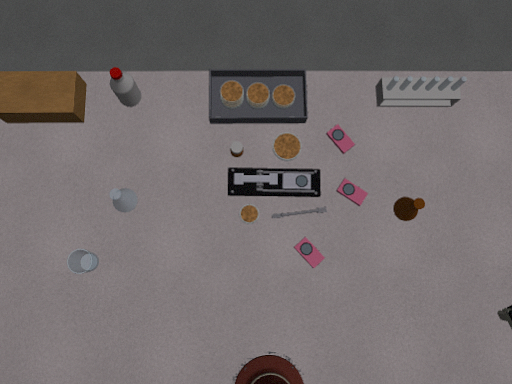

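View pics/wrist0.png

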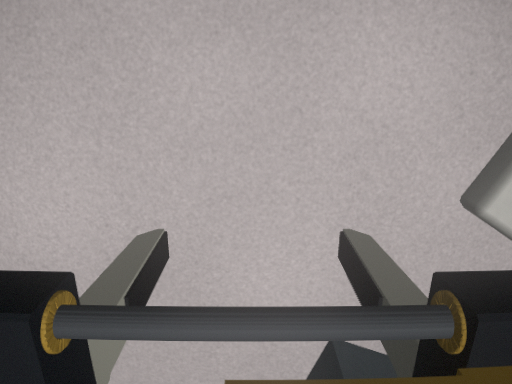

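```bash
cat > h.py <<'E'
import numpy as np,cv2
def ray(c,uv,T=None):
    K=c["camera_matrix"];k=float(c["k1"]);T=c["T"] if T is None else T
    d=np.array([(uv[0]-K[0,2])/K[0,0],(uv[1]-K[1,2])/K[1,1]])
    s=d.copy()
    for _ in range(20): s=d/(1+k*(s@s))
    v=T[:3,:3]@np.array([s[0],-s[1],-1]); return T[:3,3],v
def onz(c,uv,z,T=None):
    o,v=ray(c,uv,T); return o+v*(z-o[2])/v[2]
def proj(c,P,T=None):
    K=c["camera_matrix"];k=float(c["k1"]);T=c["T"] if T is None else T
    p=T[:3,:3].T@(np.asarray(P)-T[:3,3]); s=np.array([p[0],-p[1]])/-p[2]
    s=s*(1+k*(s@s)); return np.array([K[0,0]*s[0]+K[0,2],K[1,1]*s[1]+K[1,2]])
def wristT(o,c):
    T=np.eye(4);T[:3,:3]=o["tool_rot"];T[:3,3]=o["tool_pos"];return T@c["T_tool_cam"]
E
python3 - <<'E'
from h import *
c=np.load("top0.npz");im=c["color"][:,:,::-1]
cr=im[130:235,215:335]; cv2.imwrite("pics/topz.png",cv2.resize(cr,None,fx=6,fy=5.7*1.0526,interpolation=cv2.INTER_CUBIC)[:600])
g=im.max(2); m=((g<45)).astype(np.uint8); m[:130]=0;m[240:]=0;m[:,:215]=0;m[:,340:]=0
m=cv2.morphologyEx(m,cv2.MORPH_CLOSE,np.ones((9,9)))
cs,_=cv2.findContours(m,0,2); k=max(cs,key=cv2.contourArea); r=cv2.minAreaRect(k); b=cv2.boxPoints(r)
print(r);P=[onz(c,p,0.018) for p in b]; print(np.round(P,4)); print([np.linalg.norm(P[i]-P[i-1]) for i in range(4)],np.mean(P,0))
E
```

```text
((273.5240478515625, 181.888427734375), (91.33311462402344, 27.101459503173828), 0.8550973534584045)
[[ 0.559   0.1128  0.018 ]
 [ 0.6422  0.1115  0.018 ]
 [ 0.6364 -0.1655  0.018 ]
 [ 0.5528 -0.1609  0.018 ]]
[np.float64(0.27376767510576855), np.float64(0.08323644773079461), np.float64(0.2770429216190323), np.float64(0.08366683516085352)] [ 0.59758514 -0.02552295  0.018     ]
```

View pics/topz.png

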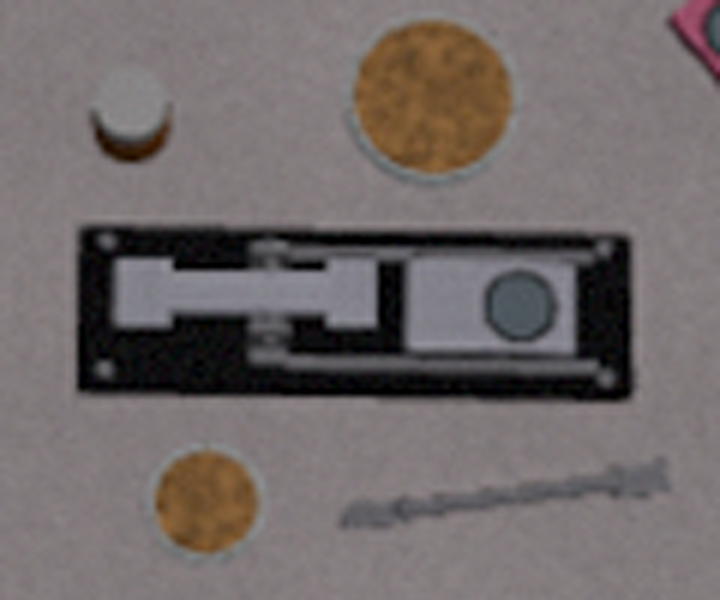

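The see-saw clamp has its tail at the left (zoom 140,292). The jaw is at (350,292), and the aluminium carrier with the dark window is at (490,305), right of it. So stage +x runs roughly along world +y. The three pink plates, at (340,138), (351,191) and (309,252), have the carrier's shape but the wrong colour. The one on the deck is aluminium, so that is the one meant. Next I move above the stage for a closer look.

>>> arm_command --pt "0.03 -0.02 -0.02 0" --pt "0.037 -0.028 -0.015 0" --pt "0.037 -0.028 -0.015 0" --pt "0.037 -0.028 0 0" --pt "0.037 -0.028 0 0" --gripper -1

```text
clock: 0.65
tool_pos: [0.3586, -0.4131, 0.2487]
tool_rot: [[0.928, 0.372, 0.001], [0.372, -0.928, -0.001], [0.001, 0.001, -1.0]]
ft_force: [0.6, 0.2, 0.0]
finger_gap: 0.621
```

>>> arm_command --pt "0.037 -0.028 0 0" --pt "0.037 -0.028 0 0" --pt "0.037 -0.028 0 0" --pt "0.037 -0.028 0 0" --pt "0.037 -0.028 0 0"

```text
clock: 1.15
tool_pos: [0.478, -0.2142, 0.2482]
tool_rot: [[0.928, 0.371, -0.0], [0.371, -0.928, 0.0], [-0.0, -0.0, -1.0]]
ft_force: [1.0, -0.0, -0.2]
finger_gap: 0.188
```

>>> arm_command --pt "0.037 -0.028 0 0" --pt "0.037 -0.028 0 0" --pt "0.037 -0.028 0 0" --pt "0.037 -0.028 0 0" --pt "0.037 -0.028 0 0"

```text
clock: 1.65
tool_pos: [0.5977, -0.0156, 0.248]
tool_rot: [[0.928, 0.372, -0.001], [0.372, -0.928, -0.0], [-0.001, -0.0, -1.0]]
ft_force: [0.5, -0.3, 0.1]
finger_gap: 0.006
```

>>> arm_command --pt "0 0 0 -0.145" --pt "0 0 0 -0.145" --pt "0 0 0 -0.145" --pt "0 0 0 -0.145" --pt "0 0 0 -0.145"

```text
clock: 2.15
tool_pos: [0.5969, -0.0173, 0.2478]
tool_rot: [[0.443, 0.897, -0.001], [0.897, -0.443, -0.0], [-0.0, -0.001, -1.0]]
ft_force: [-0.1, 0.5, 0.5]
finger_gap: 0.002
```

>>> arm_command --pt "0 0 0 -0.145" --pt "0 0 0 -0.145" --pt "0 0 0 -0.145" --pt "0 0 0 -0.145" --pt "0 0 0 0"

```text
clock: 2.65
tool_pos: [0.5968, -0.0176, 0.2477]
tool_rot: [[-0.114, 0.993, -0.001], [0.993, 0.114, 0.0], [0.0, -0.001, -1.0]]
ft_force: [0.6, 0.9, 0.7]
finger_gap: 0.005
```

```bash
python3 - <<'E'
from cell import env
from h import *
import pickle
o=env.get_obs()
c=env.capture("wrist"); c["T"]=wristT(o,c); pickle.dump(c,open("w1.pkl","wb"))
cv2.imwrite("pics/w1.png",cv2.resize(c["color"][:,:,::-1],(768,576),interpolation=cv2.INTER_CUBIC))
E
```

```text
(no output)
```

View pics/w1.png

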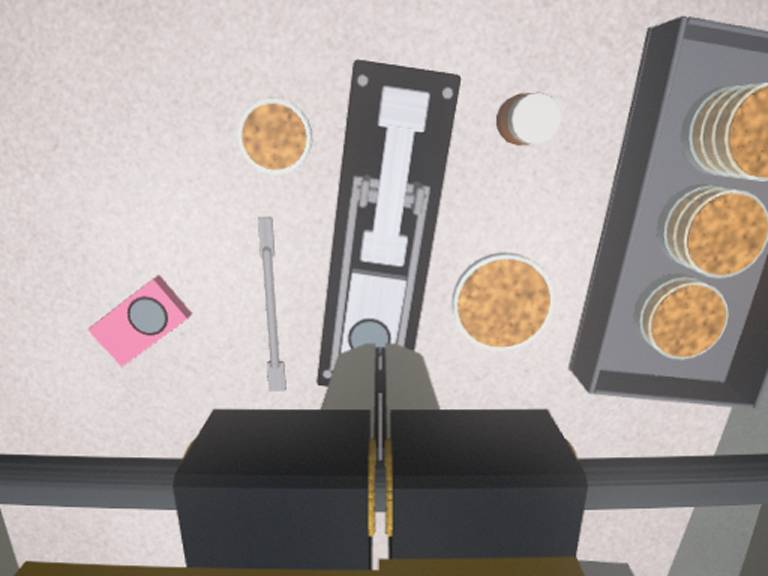

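```bash
python3 - <<'E'
from h import *
import pickle
c=pickle.load(open("w1.pkl","rb")); im=c["color"][:,:,::-1]
T=c["T"]
s=1/1.5
def P(u,v,z): return onz(c,(u*s,v*s),z)
A=P(356,61,.02);B=P(461,76,.02);C=P(319,384,.02)
print("corners",A,B,C,np.linalg.norm(A-B),np.linalg.norm(A-C))
for z in(.055,.059): print([np.round(P(u,v,z),4).tolist() for u,v in((382,86),(431,93),(427,133),(378,126))])
print("jaw",[np.round(P(u,v,.060),4).tolist() for u,v in((367,228),(409,235),(403,268),(361,263))])
print("carrier",[np.round(P(u,v,.034),4).tolist() for u,v in((353,274),(407,280))])
cr=im[30:265,200:330];cv2.imwrite("pics/w1z.png",cv2.resize(cr,None,fx=2.5,fy=2.5,interpolation=cv2.INTER_CUBIC))
g=im.astype(int).max(2)
m=((g<95)).astype(np.uint8);m[:, :200]=0;m[:,330:]=0;m[225:]=0;m[:30]=0
# left & right edges per row
L=[];R=[]
for v in range(60,220,5):
    xs=np.where(m[v])[0]
    if len(xs): L.append(onz(c,(xs.min()-.5,v),.02)[:2]);R.append(onz(c,(xs.max()+.5,v),.02)[:2])
for E in(L,R):
    E=np.array(E);
    vx,vy,x0,y0=cv2.fitLine(E.astype(np.float32),cv2.DIST_HUBER,0,.001,.001).ravel()
    if vy<0: vx,vy=-vx,-vy
    r=(E-[x0,y0])@[vy,-vx]
    print("dir",np.degrees(np.arctan2(vy,vx)),"pt at y=0: x",x0-y0*vx/vy,"res",np.abs(r).max())
E
```

```text
corners [0.56367426 0.11274187 0.02      ] [0.64485515 0.1114799  0.02      ] [ 0.55800835 -0.16279138  0.02      ] 0.08119070234927553 0.27559150296638574
[[0.5856, 0.0942, 0.055], [0.6206, 0.0936, 0.055], [0.6216, 0.0661, 0.055], [0.5859, 0.0668, 0.055]]
[[0.5857, 0.0938, 0.059], [0.6203, 0.0933, 0.059], [0.6213, 0.066, 0.059], [0.586, 0.0667, 0.059]]
jaw [[0.5862, -0.0071, 0.06], [0.6181, -0.0087, 0.06], [0.6169, -0.0347, 0.06], [0.5846, -0.0345, 0.06]]
carrier [[0.5788, -0.0513, 0.034], [0.6236, -0.0513, 0.034]]
dir 88.73526 pt at y=0: x 0.55926406 res 0.0005845232706854952
dir 88.4985 pt at y=0: x 0.6413439 res 0.0006740081542836085
```

View pics/w1z.png

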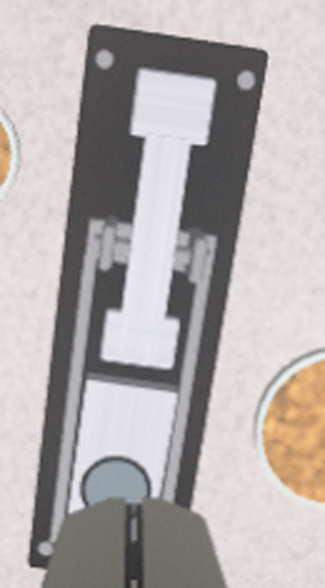

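The corners measure 81 × 276 mm and the heading is 88.6°. That puts the stage origin near (0.600, -0.027), and the tail and jaw edges match it. The carrier is about 59 mm short of the stop, within the stated range. Next, go over the tail.

>>> arm_command --pt "0 0 0 0.138" --pt "0.035 0.001 -0.0 0" --pt "0.035 0.001 0.03 0" --pt "0.03 0.001 0.04 0" --pt "0 0 0.04 0"

```text
clock: 3.2
tool_pos: [0.6023, 0.0902, 0.1381]
tool_rot: [[0.018, 1.0, 0.002], [1.0, -0.018, 0.005], [0.006, 0.002, -1.0]]
ft_force: [0.4, -0.3, -1.1]
finger_gap: 0.008
```

>>> arm_command --pt "0 0 0.03 0" --pt "0 0 0.015 0" --pt "0 0 0 0"

```text
clock: 3.5
tool_pos: [0.6004, 0.0821, 0.0905]
tool_rot: [[0.025, 1.0, -0.006], [1.0, -0.025, -0.002], [-0.002, -0.006, -1.0]]
ft_force: [-0.0, -0.0, 1.2]
finger_gap: 0.006
```

>>> arm_command --pt "0 0.002 0.01 0" --pt "0 0 0.005 0" --pt "0 0 0.003 0" --pt "0 0 0.003 0" --pt "0 0 0.003 0"

```text
clock: 4.0
tool_pos: [0.6048, 0.0827, 0.0696]
tool_rot: [[0.023, 1.0, 0.001], [1.0, -0.023, 0.0], [0.0, 0.001, -1.0]]
ft_force: [0.7, -0.3, 0.9]
finger_gap: 0.002
```

>>> arm_command --pt "0 0 0.002 0" --pt "0 0 0.002 0" --pt "0 0 0.002 0" --pt "0 0 0 0"

```text
clock: 4.4
tool_pos: [0.6043, 0.0826, 0.063]
tool_rot: [[0.023, 1.0, -0.0], [1.0, -0.023, -0.0], [-0.0, -0.0, -1.0]]
ft_force: [0.6, 0.2, -0.8]
finger_gap: 0.006
```

>>> arm_command --pt "0 0 0.002 0" --pt "0 0 0.002 0" --pt "0 0 0.002 0" --pt "0 0 0.002 0"

```text
clock: 4.8
tool_pos: [0.6045, 0.0826, 0.0551]
tool_rot: [[0.023, 1.0, -0.0], [1.0, -0.023, 0.0], [0.0, -0.0, -1.0]]
ft_force: [-0.5, 0.1, -0.6]
finger_gap: 0.007
```

```bash
cat > snap.py <<'E'
import sys,pickle
from cell import env
from h import *
t=sys.argv[1]
for n in sys.argv[2:]:
    o=env.get_obs(); c=env.capture(n)
    if n=="wrist": c["T"]=wristT(o,c)
    pickle.dump(c,open(f"{n}{t}.pkl","wb")); im=c["color"][:,:,::-1]
    if n=="side":
        im=im[150:300,200:400]
    if n=="top": im=im[130:235,215:355]
    f=min(790/im.shape[1],590/im.shape[0])
    cv2.imwrite(f"pics/{n}{t}.png",cv2.resize(im,None,fx=f,fy=f,interpolation=cv2.INTER_CUBIC))
    print(n,o["clock"],np.round(o["ft_force"],1),np.round(o["tool_pos"],4))
E
python3 snap.py 2 wrist side
```

```text
wrist 4.8 [-0.5  0.1 -0.6] [0.6045 0.0826 0.0551]
side 4.85 [ 0.8  0.6 -0.6] [0.6042 0.0826 0.0548]
```

View pics/wrist2.png

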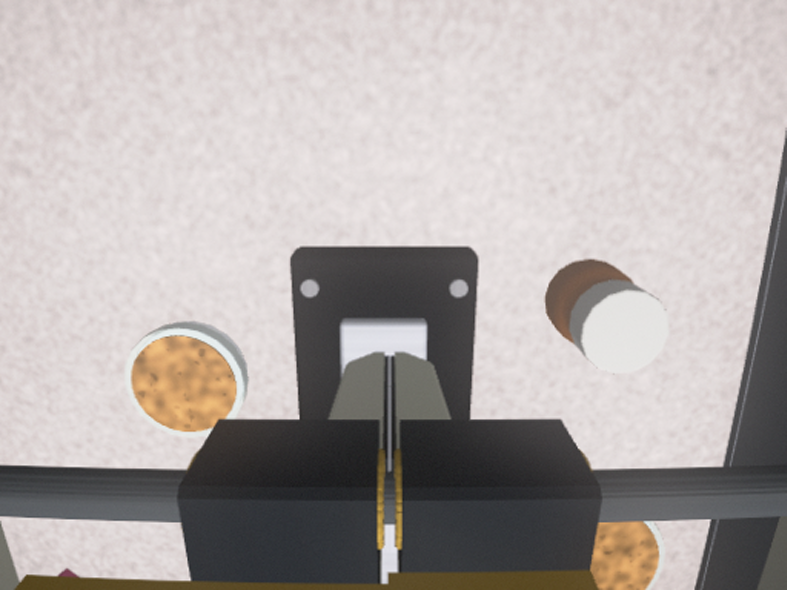

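View pics/side2.png

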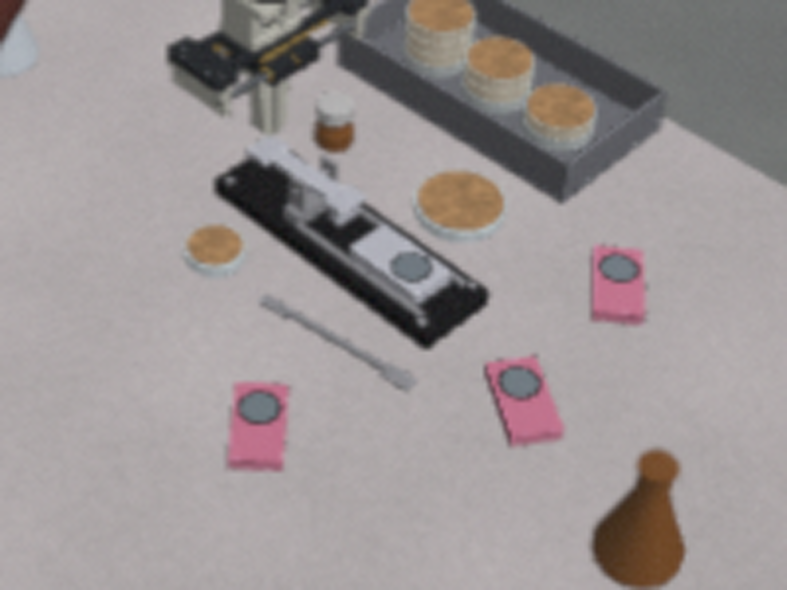

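```bash
python3 - <<'E'
from h import *
import pickle
c=pickle.load(open("wrist2.pkl","rb")); f=790/512 if 790/512<590/384 else 590/384
for z in(.03,.035,.04,.045,.05,.055,.06):
    a=onz(c,(341/f,320/f),z);b=onz(c,(427/f,320/f),z);print(z,a.round(4),b.round(4),np.linalg.norm(a-b).round(4))
print(onz(c,(292/f,250/f),.02),onz(c,(476/f,250/f),.02))
print("tips proj",proj(c,[.6045,.0826,.047])*f, proj(c,[.6045,.09,.047])*f)
c=pickle.load(open("side2.pkl","rb"))
p=proj(c,[.6045,.0826,.0471]); print("side tip",(p-[200,150])*590/150)
for z in (.06,.057,.05,.045):
  p=proj(c,[.6023,.094,z]); print("tail end",(p-[200,150])*590/150)
E
```

```text
0.03 [0.5839 0.0871 0.03  ] [0.6212 0.0863 0.03  ] 0.0373
0.035 [0.5844 0.0889 0.035 ] [0.6208 0.0881 0.035 ] 0.0365
0.04 [0.5849 0.0908 0.04  ] [0.6205 0.09   0.04  ] 0.0356
0.045 [0.5855 0.0926 0.045 ] [0.6201 0.0918 0.045 ] 0.0347
0.05 [0.586  0.0944 0.05  ] [0.6198 0.0937 0.05  ] 0.0338
0.055 [0.5865 0.0962 0.055 ] [0.6194 0.0955 0.055 ] 0.0329
0.06 [0.587 0.098 0.06 ] [0.6191 0.0973 0.06  ] 0.032
[0.56297325 0.11643992 0.02      ] [0.64336618 0.11464672 0.02      ]
tips proj [388.76684933 343.88763878] [388.36045371 326.79354307]
side tip [264.80860599 151.2674867 ]
tail end [254.76905049 136.41147933]
tail end [254.76400774 138.80087541]
tail end [254.75226653 144.35400313]
tail end [254.74390158 148.30165334]
```

```bash
python3 - <<'E'
from h import *
import pickle
from cell import env
print(env.tips_ahead)
c=pickle.load(open("side2.pkl","rb")); im=c["color"][150:220,235:305,::-1]
cv2.imwrite("pics/s2z.png",cv2.resize(im,None,fx=8,fy=8,interpolation=cv2.INTER_NEAREST))
print((proj(c,[.6045,.0826,.0471])-[235,150])*8)
E
```

```text
0.008
[258.59377489 307.66268482]
```

View pics/s2z.png

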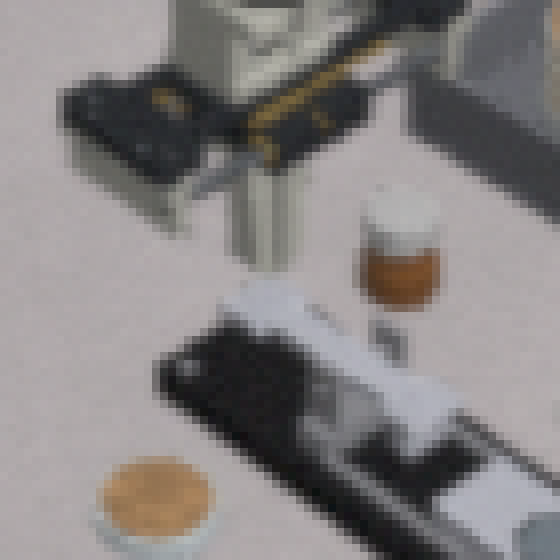

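The side view shows the fingertip (zoom 260,270) still about 1 cm above the tail tab (265,290), so the tips stand higher than the pose suggested. I keep descending until I feel contact.

>>> arm_command --pt "0 0 0.002 0" --pt "0 0 0.002 0" --pt "0 0 0.001 0" --pt "0 0 0 0"

```text
clock: 5.3
tool_pos: [0.6043, 0.0826, 0.0501]
tool_rot: [[0.023, 1.0, -0.0], [1.0, -0.023, 0.0], [-0.0, -0.0, -1.0]]
ft_force: [-0.8, -0.0, -0.4]
finger_gap: 0.009
```

>>> arm_command --pt "0 0 0.002 0" --pt "0 0 0.002 0" --pt "0 0 0.001 0" --pt "0 0 0 0"

```text
clock: 5.7
tool_pos: [0.6043, 0.0826, 0.0451]
tool_rot: [[0.023, 1.0, -0.0], [1.0, -0.023, 0.0], [-0.0, -0.0, -1.0]]
ft_force: [-0.2, -0.4, -0.1]
finger_gap: 0.007
```

>>> arm_command --pt "0 0 0.002 0" --pt "0 0 0.002 0" --pt "0 0 0.001 0" --pt "0 0 0 0"

```text
clock: 6.1
tool_pos: [0.6043, 0.0826, 0.0401]
tool_rot: [[0.023, 1.0, -0.0], [1.0, -0.023, -0.0], [-0.0, -0.0, -1.0]]
ft_force: [0.2, -0.6, 0.5]
finger_gap: 0.002
```

```bash
python3 snap.py 3 wrist side; python3 - <<'E'
from h import *
import pickle
c=pickle.load(open("side3.pkl","rb")); im=c["color"][150:220,235:305,::-1]
cv2.imwrite("pics/s3z.png",cv2.resize(im,None,fx=8,fy=8,interpolation=cv2.INTER_NEAREST))
E
```

```text
wrist 6.1 [ 0.2 -0.6  0.5] [0.6043 0.0826 0.0401]
side 6.15 [ 0.4 -0.9 -0.4] [0.6044 0.0826 0.0402]
```

View pics/s3z.png

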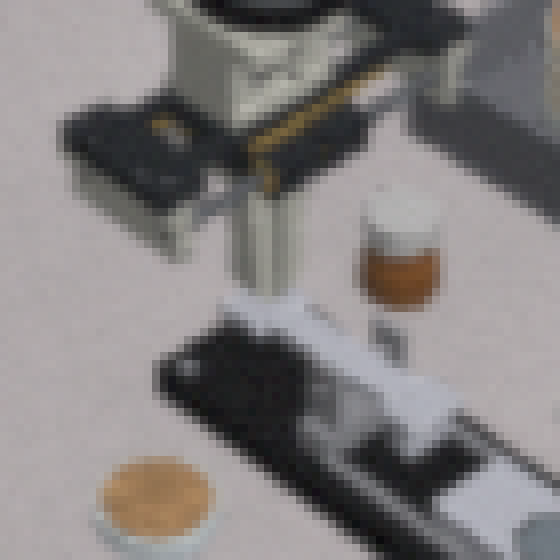

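View pics/wrist3.png

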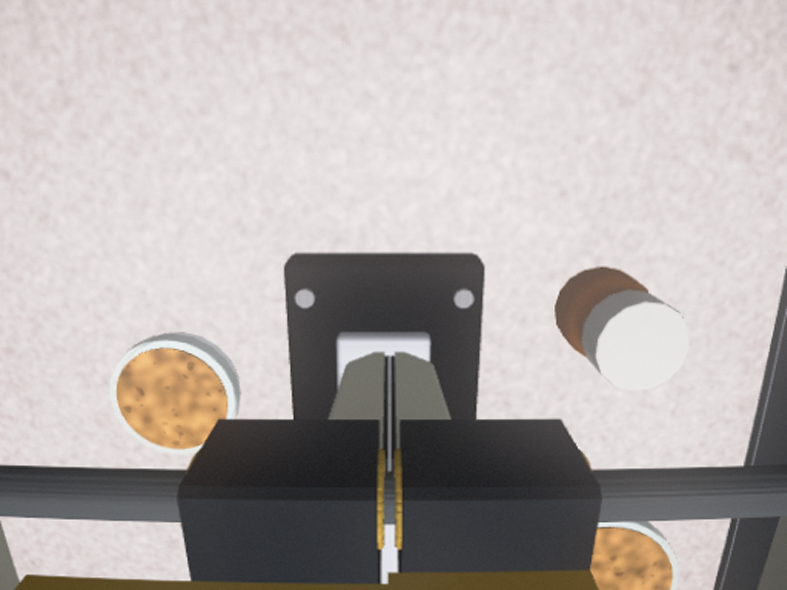

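>>> arm_command --pt "0 0 0.002 0" --pt "0 0 0.001 0" --pt "0 0 0 0"

```text
clock: 6.5
tool_pos: [0.6043, 0.0826, 0.0371]
tool_rot: [[0.023, 1.0, -0.0], [1.0, -0.023, -0.0], [-0.0, -0.0, -1.0]]
ft_force: [1.1, 0.5, 0.2]
finger_gap: 0.009
```

>>> arm_command --pt "0 0 0.002 0" --pt "0 0 0.001 0" --pt "0 0 0 0"

```text
clock: 6.8
tool_pos: [0.6047, 0.0827, 0.0345]
tool_rot: [[0.023, 1.0, 0.001], [1.0, -0.023, 0.0], [0.0, 0.001, -1.0]]
ft_force: [0.6, 0.4, 2.2]
finger_gap: 0.005
```

>>> arm_command --pt "0 0 0.002 0" --pt "0 0 0.001 0" --pt "0 0 0 0"

```text
clock: 7.1
tool_pos: [0.6047, 0.0826, 0.0313]
tool_rot: [[0.023, 1.0, 0.0], [1.0, -0.023, 0.0], [0.0, 0.0, -1.0]]
ft_force: [-0.2, 0.5, 1.6]
finger_gap: 0.008
```

>>> arm_command --pt "0 0 0.002 0" --pt "0 0 0.002 0" --pt "0 0 0.002 0" --pt "0 0 0.001 0" --pt "0 0 0 0"

```text
clock: 7.6
tool_pos: [0.6045, 0.0824, 0.024]
tool_rot: [[0.023, 1.0, -0.0], [1.0, -0.023, -0.0], [-0.0, -0.0, -1.0]]
ft_force: [0.2, -0.6, 0.8]
finger_gap: 0.004
```

>>> arm_command --pt "0 0 0.002 0" --pt "0 0 0.002 0" --pt "0 0 0.001 0" --pt "0 0 0 0"

```text
clock: 8.0
tool_pos: [0.6045, 0.0828, 0.0191]
tool_rot: [[0.023, 1.0, -0.0], [1.0, -0.023, 0.0], [0.0, -0.0, -1.0]]
ft_force: [0.7, -0.7, 2.2]
finger_gap: 0.004
```

>>> arm_command --pt "0 0 0.001 0" --pt "0 0 0.001 0" --pt "0 0 0 0"

```text
clock: 8.3
tool_pos: [0.6045, 0.0827, 0.0172]
tool_rot: [[0.023, 1.0, -0.0], [1.0, -0.023, 0.0], [0.0, -0.0, -1.0]]
ft_force: [0.2, -0.4, 3.1]
finger_gap: 0.006
```

>>> arm_command --pt "0 0 0.001 0" --pt "0 0 0.001 0" --pt "0 0 0 0"

```text
clock: 8.6
tool_pos: [0.6045, 0.0827, 0.0152]
tool_rot: [[0.023, 1.0, -0.0], [1.0, -0.023, 0.0], [0.0, -0.0, -1.0]]
ft_force: [-0.1, -1.4, 2.6]
finger_gap: 0.006
```

>>> arm_command --pt "0 0 0.001 0" --pt "0 0 0 0"

```text
clock: 8.8
tool_pos: [0.6046, 0.0827, 0.0145]
tool_rot: [[0.023, 1.0, 0.0], [1.0, -0.023, 0.0], [0.0, 0.0, -1.0]]
ft_force: [0.2, -0.5, 4.6]
finger_gap: 0.009
```

>>> arm_command --pt "0 0 0.001 0" --pt "0 0 0 0"

```text
clock: 9.0
tool_pos: [0.6046, 0.0827, 0.0142]
tool_rot: [[0.023, 1.0, 0.0], [1.0, -0.023, -0.0], [-0.0, 0.0, -1.0]]
ft_force: [-1.5, -0.8, 8.2]
finger_gap: 0.007
```

>>> arm_command --pt "0 0 0.001 0" --pt "0 0 0 0"

```text
clock: 9.2
tool_pos: [0.6047, 0.0826, 0.014]
tool_rot: [[0.023, 1.0, 0.001], [1.0, -0.023, -0.001], [-0.001, 0.001, -1.0]]
ft_force: [-2.5, -1.0, 11.9]
finger_gap: 0.007
```

>>> arm_command --pt "0 0 0 0" --pt "0 0 0 0" --pt "0 0 -0.01 0" --pt "0 0 -0.03 0" --pt "0 0 -0.04 0"

```text
clock: 9.7
tool_pos: [0.6022, 0.0825, 0.0908]
tool_rot: [[0.022, 1.0, -0.006], [1.0, -0.022, -0.0], [-0.0, -0.006, -1.0]]
ft_force: [0.3, -0.1, 0.8]
finger_gap: 0.007
```

>>> arm_command --pt "-0.03 -0.002 -0.04 0" --pt "-0.05 0 -0.02 0" --pt "-0.05 0 0 0" --pt "-0.05 0 0 0" --pt "-0.03 0 0 0"

```text
clock: 10.2
tool_pos: [0.5965, -0.1293, 0.1503]
tool_rot: [[0.028, 1.0, -0.002], [1.0, -0.028, -0.002], [-0.003, -0.001, -1.0]]
ft_force: [0.4, 0.5, -0.1]
finger_gap: 0.004
```

```bash
python3 snap.py 4 wrist side
```

```text
wrist 10.2 [ 0.4  0.5 -0.1] [ 0.5965 -0.1293  0.1503]
side 10.25 [ 0.1 -4.2 -0.5] [ 0.596  -0.1356  0.1497]
```

View pics/wrist4.png

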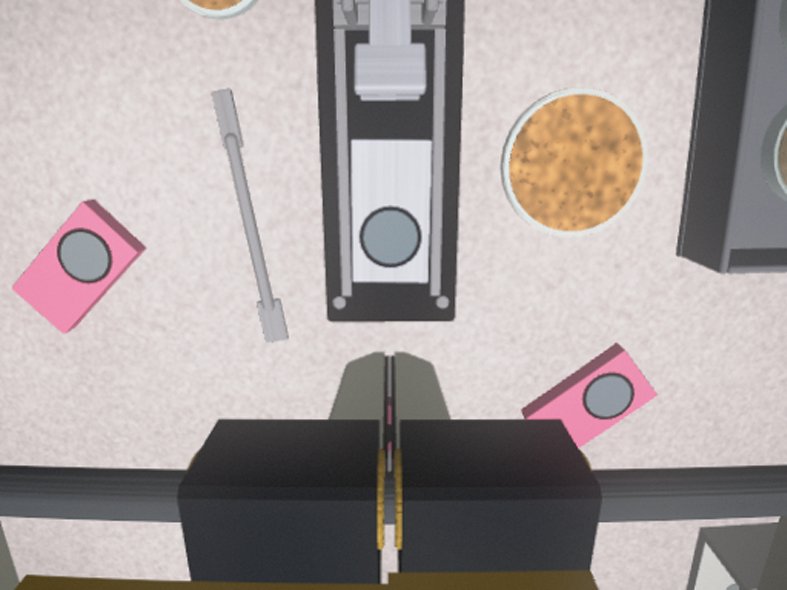

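View pics/side4.png

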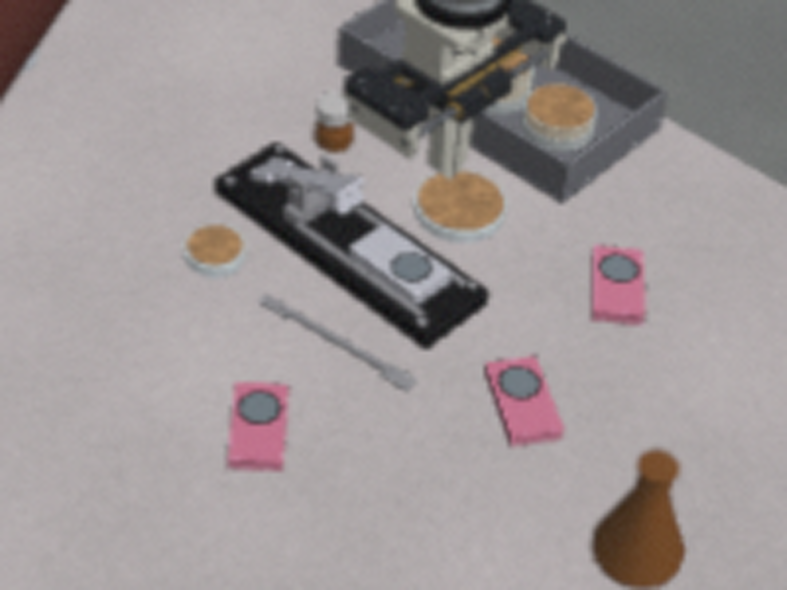

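The jaw is up: in the wrist view its front face shows at (390,90), and the tail is low in the side view. The carrier spans rows 140–281 at columns 350–430. I measure it again now that the arm has settled.

```bash
python3 snap.py 5 wrist; python3 - <<'E'
from h import *
import pickle
c=pickle.load(open("wrist5.pkl","rb")); im=c["color"].astype(int)
hsv=cv2.cvtColor(c["color"],cv2.COLOR_RGB2HSV)
f=590/384
col=im[:,int(365/f)].max(1); print([(i,int(col[i])) for i in range(60,215)if abs(col[i]-col[i-1])>15])
row=im[int(165/f)].max(1); print([(i,int(row[i])) for i in range(190,320)if abs(row[i]-row[i-1])>15])
E
```

```text
wrist 10.3 [-0.3 -1.3 -1.6] [ 0.5963 -0.1315  0.1497]
[(61, 179), (62, 119), (63, 69), (87, 93), (88, 193), (89, 233), (139, 211), (140, 156), (141, 98), (142, 75), (146, 122), (148, 144), (162, 113), (163, 182), (164, 223), (181, 151), (182, 73), (207, 150), (208, 206)]
[(208, 176), (209, 75), (219, 112), (220, 173), (226, 141), (227, 77), (228, 147), (229, 223), (280, 174), (281, 122), (282, 162), (288, 133), (289, 75), (299, 143), (300, 202), (301, 219)]
```

View pics/wrist5.png

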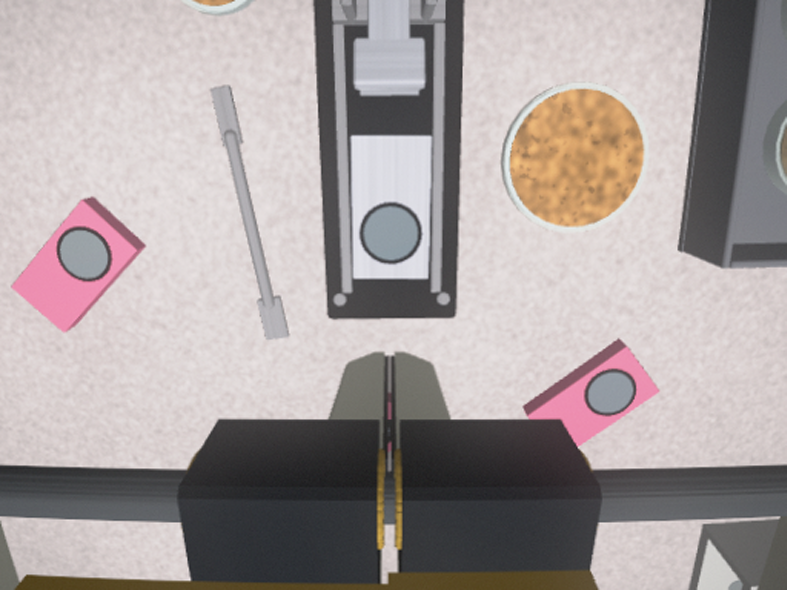

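```bash
python3 - <<'E'
from h import *
import pickle
c=pickle.load(open("wrist5.pkl","rb"))
for uv,z in(((237,88),.034),((237,181.5),.034),((228,107),.034),((281,107),.034),((240,207.5),.02),((214,200),.02),((296,200),.02)):
    p=onz(c,uv,z); d=p[:2]-[.5997,-.027]; u=np.array([.0241,.9997]); print(uv,p.round(4),"stage",(d@u).round(4),(d@[-u[1],u[0]]).round(4))
E
```

```text
(237, 88) [ 0.585  -0.0506  0.034 ] stage -0.0239 0.0141
(237, 181.5) [ 0.5812 -0.1341  0.034 ] stage -0.1076 0.0159
(228, 107) [ 0.5764 -0.0663  0.034 ] stage -0.0399 0.0223
(281, 107) [ 0.6227 -0.0678  0.034 ] stage -0.0403 -0.024
(240, 207.5) [ 0.5821 -0.1651  0.02  ] stage -0.1385 0.0143
(214, 200) [ 0.5567 -0.1564  0.02  ] stage -0.1304 0.0399
(296, 200) [ 0.6378 -0.159   0.02  ] stage -0.131 -0.0413
```

Carrier back face at world y ≈ -0.134, length 83.7 mm, which agrees. The real fingertips sit about 20 mm behind where the TCP numbers suggest, judging from the tail contact. I descend behind the carrier.

>>> arm_command --pt "-0.022 0.002 0 0.004" --pt "0 0 0.03 0" --pt "0 0 0.04 0" --pt "0 0 0.03 0" --pt "0 0 0 0"

```text
clock: 10.85
tool_pos: [0.5955, -0.1424, 0.0464]
tool_rot: [[0.023, 1.0, -0.01], [1.0, -0.023, 0.004], [0.004, -0.01, -1.0]]
ft_force: [0.2, -0.0, 0.2]
finger_gap: 0.004
```

>>> arm_command --pt "0 0 0.01 0" --pt "0 0 0 0"

```text
clock: 11.05
tool_pos: [0.5998, -0.1445, 0.0412]
tool_rot: [[0.026, 1.0, 0.001], [1.0, -0.026, 0.001], [0.001, 0.001, -1.0]]
ft_force: [-0.7, 0.1, 0.5]
finger_gap: 0.006
```

>>> arm_command --pt "-0.011 -0.002 0 0" --pt "0 0 0.008 0" --pt "0 0 0 0"

```text
clock: 11.35
tool_pos: [0.5963, -0.1578, 0.0325]
tool_rot: [[0.029, 1.0, -0.001], [1.0, -0.029, -0.0], [-0.001, -0.001, -1.0]]
ft_force: [0.1, 0.2, -0.0]
finger_gap: 0.007
```

```bash
python3 snap.py 6 wrist side
```

```text
wrist 11.35 [ 0.1  0.2 -0. ] [ 0.5963 -0.1578  0.0325]
side 11.4 [ 0.2 -0.6  1.3] [ 0.5966 -0.1572  0.0327]
```

View pics/wrist6.png

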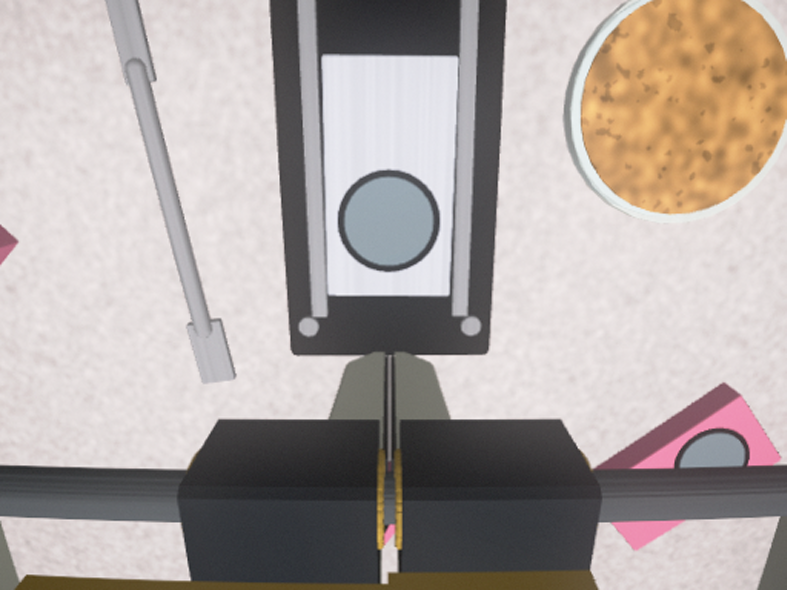

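View pics/side6.png

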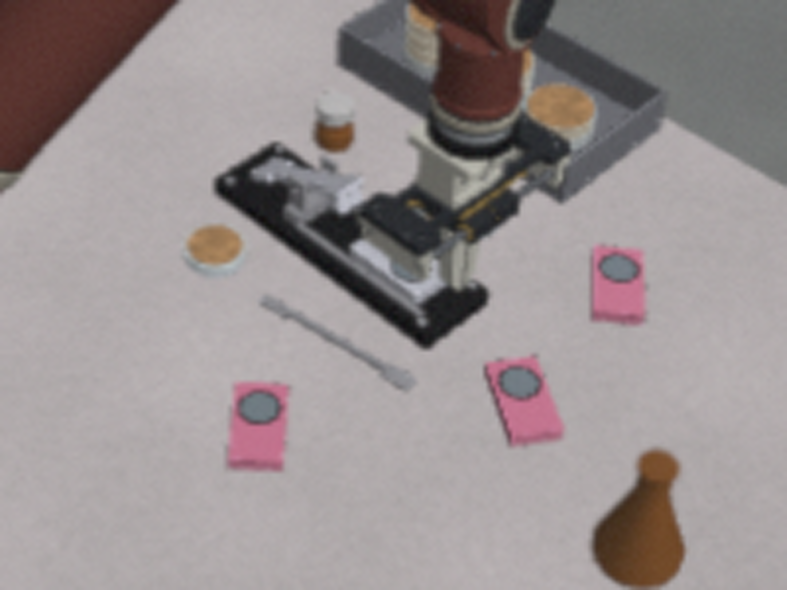

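```bash
python3 - <<'E'
from h import *
import pickle
c=pickle.load(open("side3.pkl","rb"))
f=lambda P:((proj(c,P)-[235,150])*8).round(0)
print(f([.604,.0826,.057]),f([.604,.075,.057]))
for d in(.05,.064,.08,.094):
  for z in(.057,.08,.1): print(d,z,f([.604-d,.075,z]))
E
```

```text
[258. 292.] [269. 300.]
0.05 0.057 [192. 351.]
0.05 0.08 [191. 313.]
0.05 0.1 [191. 279.]
0.064 0.057 [169. 365.]
0.064 0.08 [169. 327.]
0.064 0.1 [168. 294.]
0.08 0.057 [144. 382.]
0.08 0.08 [143. 344.]
0.08 0.1 [142. 310.]
0.094 0.057 [121. 396.]
0.094 0.08 [120. 359.]
0.094 0.1 [119. 325.]
```

>>> arm_command --pt "0 0.001 0.01 0.004" --pt "0 0 0.008 0" --pt "0 0 0.004 0" --pt "0 0 0.002 0" --pt "0 0 0 0"

```text
clock: 11.95
tool_pos: [0.5977, -0.1565, 0.0083]
tool_rot: [[0.031, 1.0, -0.001], [1.0, -0.031, 0.0], [0.0, -0.001, -1.0]]
ft_force: [-0.8, 0.8, -0.1]
finger_gap: 0.006
```

```bash
python3 snap.py 7 side;  python3 - <<'E'
from h import *
import pickle
c=pickle.load(open("side7.pkl","rb")); im=c["color"][185:245,265:335,::-1]
cv2.imwrite("pics/s7z.png",cv2.resize(im,None,fx=9,fy=9,interpolation=cv2.INTER_CUBIC))
f=lambda P:((proj(c,P)-[265,185])*9).round(0)
print([f([.597,-.157,z]) for z in(.02,.03,.04)])
E
```

```text
side 11.95 [-0.8  0.8 -0.1] [ 0.5977 -0.1565  0.0083]
[array([442., 387.]), array([444., 369.]), array([446., 351.])]
```

View pics/s7z.png

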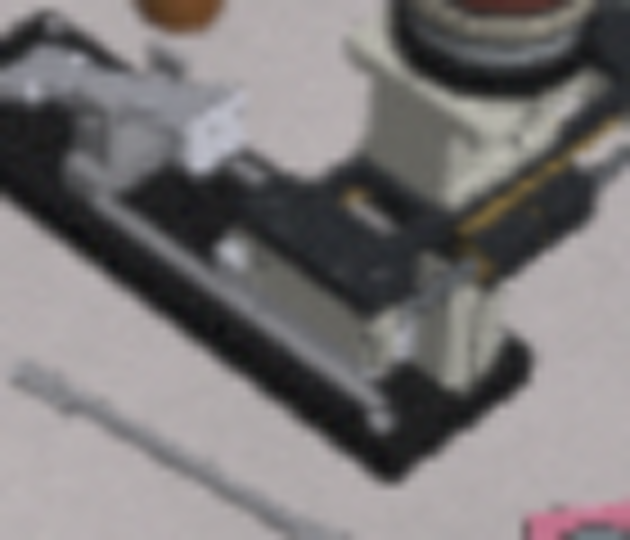

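>>> arm_command --pt "0 0 0.002 -0.006" --pt "0.004 0 0 0" --pt "0.004 0 0 0" --pt "0.004 0 0 0" --pt "0 0 0 0"

```text
clock: 12.5
tool_pos: [0.5985, -0.1434, 0.007]
tool_rot: [[0.023, 1.0, 0.0], [1.0, -0.023, 0.001], [0.001, 0.0, -1.0]]
ft_force: [-0.6, 0.1, -0.8]
finger_gap: 0.007
```

>>> arm_command --pt "0.004 0 0 0" --pt "0.004 0 0 0" --pt "0.004 0 0 0" --pt "0.004 0 0 0" --pt "0.002 0 0 0"

```text
clock: 13.0
tool_pos: [0.5987, -0.1261, 0.0069]
tool_rot: [[0.024, 1.0, 0.0], [1.0, -0.024, 0.0], [0.0, 0.0, -1.0]]
ft_force: [0.3, -2.0, 0.5]
finger_gap: 0.003
```

>>> arm_command --pt "0.004 0 0 0" --pt "0.004 0 0 0" --pt "0.004 0 0 0" --pt "0.004 0 0 0" --pt "0.002 0 0 0"

```text
clock: 13.5
tool_pos: [0.5992, -0.1079, 0.0069]
tool_rot: [[0.024, 1.0, 0.0], [1.0, -0.024, 0.0], [0.0, 0.0, -1.0]]
ft_force: [0.7, -1.8, 0.6]
finger_gap: 0.007
```

Contact force is about 2 N and the carrier is sliding.

>>> arm_command --pt "0.004 0 0 0" --pt "0.004 0 0 0" --pt "0.004 0 0 0" --pt "0.002 0 0 0" --pt "0.001 0 0 0"

```text
clock: 14.0
tool_pos: [0.5996, -0.0933, 0.0069]
tool_rot: [[0.024, 1.0, 0.0], [1.0, -0.024, 0.0], [0.0, 0.0, -1.0]]
ft_force: [0.4, -2.7, 1.4]
finger_gap: 0.002
```

>>> arm_command --pt "0.002 0 0 0" --pt "0.001 0 0 0" --pt "0.001 0 0 0" --pt "0 0 0 0"

```text
clock: 14.4
tool_pos: [0.5996, -0.0895, 0.0068]
tool_rot: [[0.025, 1.0, 0.0], [1.0, -0.025, 0.0], [0.0, 0.0, -1.0]]
ft_force: [0.5, -2.2, 1.4]
finger_gap: 0.007
```

>>> arm_command --pt "0.001 0 0 0" --pt "0.001 0 0 0" --pt "0 0 0 0"

```text
clock: 14.7
tool_pos: [0.5997, -0.0873, 0.0068]
tool_rot: [[0.025, 1.0, -0.0], [1.0, -0.025, 0.0], [0.0, -0.0, -1.0]]
ft_force: [-0.1, -1.0, 0.5]
finger_gap: 0.005
```

>>> arm_command --pt "0.001 0 0 0" --pt "0.001 0 0 0" --pt "0 0 0 0"

```text
clock: 15.0
tool_pos: [0.5997, -0.0853, 0.0068]
tool_rot: [[0.025, 1.0, -0.0], [1.0, -0.025, 0.0], [0.0, -0.0, -1.0]]
ft_force: [0.0, -1.2, 0.7]
finger_gap: 0.006
```

>>> arm_command --pt "0.001 0 0 0" --pt "0 0 0 0"

```text
clock: 15.2
tool_pos: [0.5997, -0.0844, 0.0068]
tool_rot: [[0.025, 1.0, -0.0], [1.0, -0.025, 0.0], [0.0, -0.0, -1.0]]
ft_force: [-0.7, -1.6, 0.9]
finger_gap: 0.003
```

>>> arm_command --pt "0.001 0 0 0" --pt "0 0 0 0"

```text
clock: 15.4
tool_pos: [0.5997, -0.0841, 0.0068]
tool_rot: [[0.025, 1.0, -0.0], [1.0, -0.025, -0.001], [-0.001, -0.0, -1.0]]
ft_force: [-0.4, -1.7, 0.5]
finger_gap: 0.005
```

>>> arm_command --pt "0.001 0 0 0" --pt "0 0 0 0"

```text
clock: 15.6
tool_pos: [0.5997, -0.0841, 0.0068]
tool_rot: [[0.026, 1.0, -0.0], [1.0, -0.026, -0.002], [-0.002, -0.0, -1.0]]
ft_force: [0.2, -4.4, 1.1]
finger_gap: 0.005
```

>>> arm_command --pt "0.001 0 0 0" --pt "0 0 0 0"

```text
clock: 15.8
tool_pos: [0.5997, -0.0841, 0.0068]
tool_rot: [[0.026, 1.0, -0.0], [1.0, -0.026, -0.003], [-0.003, -0.0, -1.0]]
ft_force: [-0.7, -6.1, 0.9]
finger_gap: 0.005
```

>>> arm_command --pt "0.001 0 0 0" --pt "0 0 0 0" --pt "0 0 0 0"

```text
clock: 16.1
tool_pos: [0.5997, -0.0841, 0.0068]
tool_rot: [[0.027, 1.0, -0.0], [1.0, -0.027, -0.004], [-0.004, -0.0, -1.0]]
ft_force: [0.3, -6.5, 0.4]
finger_gap: 0.005
```

```bash
python3 snap.py 8 wrist side
```

```text
wrist 16.1 [ 0.3 -6.5  0.4] [ 0.5997 -0.0841  0.0068]
side 16.15 [-1.  -6.9  1.2] [ 0.5997 -0.0841  0.0068]
```

View pics/wrist8.png

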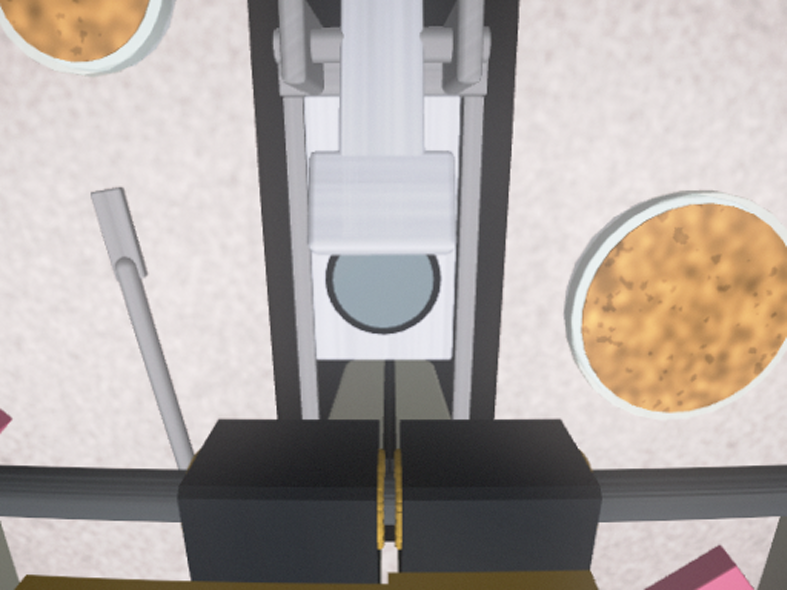

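```bash
python3 - <<'E'
from h import *
import pickle
c=pickle.load(open("wrist8.pkl","rb"));f=590/384
for uv in((320,97),(445,97),(330,359),(440,359)):
    p=onz(c,np.array(uv)/f,.034); d=p[:2]-[.5997,-.027]; u=np.array([.0241,.9997]); print(uv,p.round(4),"stage",(d@u).round(4),(d@[-u[1],u[0]]).round(4))
E
```

```text
(320, 97) [0.5822 0.0085 0.034 ] stage 0.0351 0.0184
(445, 97) [0.6184 0.0075 0.034 ] stage 0.035 -0.0178
(330, 359) [ 0.5803 -0.0741  0.034 ] stage -0.0476 0.0183
(440, 359) [ 0.6171 -0.0751  0.034 ] stage -0.0477 -0.0185
```

The front edge reads stage x = 0.035 m, which is the stop, and the force built up to 6.5 N with no motion, so the carrier is seated. I back off, lift and go over the jaw.

>>> arm_command --pt "-0.01 0 0 0" --pt "-0.01 0 -0.02 0" --pt "0 0 -0.045 0" --pt "0 0 -0.045 0" --pt "0 0 0 0"

```text
clock: 16.7
tool_pos: [0.6043, -0.0982, 0.1233]
tool_rot: [[0.024, 1.0, 0.014], [1.0, -0.024, 0.003], [0.003, 0.014, -1.0]]
ft_force: [0.5, 0.8, 0.8]
finger_gap: 0.001
```

>>> arm_command --pt "0.03 0 0 0" --pt "0.03 0 0 0" --pt "0.02 0 0 0" --pt "0 0 0 0" --pt "0 0 0 0"

```text
clock: 17.2
tool_pos: [0.6009, -0.0204, 0.1162]
tool_rot: [[0.024, 1.0, -0.001], [1.0, -0.024, 0.0], [0.0, -0.001, -1.0]]
ft_force: [-0.2, -0.5, -0.3]
finger_gap: 0.007
```

>>> arm_command --pt "-0.0015 0 0.02 0" --pt "0 0 0.015 0" --pt "0 0 0.006 0" --pt "0 0 0 0"

```text
clock: 17.6
tool_pos: [0.6005, -0.0239, 0.0747]
tool_rot: [[0.027, 1.0, -0.002], [1.0, -0.027, -0.0], [-0.001, -0.002, -1.0]]
ft_force: [0.6, 0.3, 0.0]
finger_gap: 0.005
```

>>> arm_command --pt "0 0 0.003 0" --pt "0 0 0.003 0" --pt "0 0 0.003 0" --pt "0 0 0 0"

```text
clock: 18.0
tool_pos: [0.6012, -0.0222, 0.0667]
tool_rot: [[0.025, 1.0, -0.0], [1.0, -0.025, 0.0], [0.0, -0.0, -1.0]]
ft_force: [0.5, 0.5, -0.4]
finger_gap: 0.003
```

>>> arm_command --pt "0 0 0.002 0" --pt "0 0 0.002 0" --pt "0 0 0.002 0" --pt "0 0 0 0"

```text
clock: 18.4
tool_pos: [0.601, -0.0222, 0.0605]
tool_rot: [[0.025, 1.0, -0.001], [1.0, -0.025, 0.0], [0.0, -0.001, -1.0]]
ft_force: [-0.7, 0.7, -0.0]
finger_gap: 0.003
```

>>> arm_command --pt "0 0 0.002 0" --pt "0 0 0.002 0" --pt "0 0 0.002 0" --pt "0 0 0 0"

```text
clock: 18.8
tool_pos: [0.6015, -0.0239, 0.0549]
tool_rot: [[0.026, 1.0, 0.0], [1.0, -0.026, -0.002], [-0.002, 0.0, -1.0]]
ft_force: [-1.2, -2.7, 3.3]
finger_gap: 0.009
```

>>> arm_command --pt "0 0 0.002 0" --pt "0 0 0.002 0" --pt "0 0 0.001 0" --pt "0 0 0 0"

```text
clock: 19.2
tool_pos: [0.6017, -0.0218, 0.0497]
tool_rot: [[0.025, 1.0, 0.001], [1.0, -0.025, 0.001], [0.001, 0.001, -1.0]]
ft_force: [-0.6, -2.7, 2.0]
finger_gap: 0.008
```

>>> arm_command --pt "0 0 0.001 0" --pt "0 0 0.001 0" --pt "0 0 0.001 0" --pt "0 0 0 0"

```text
clock: 19.6
tool_pos: [0.6013, -0.0214, 0.0466]
tool_rot: [[0.025, 1.0, 0.0], [1.0, -0.025, 0.001], [0.001, 0.0, -1.0]]
ft_force: [1.4, -1.0, 2.3]
finger_gap: 0.002
```

>>> arm_command --pt "0 0 0.001 0" --pt "0 0 0.001 0" --pt "0 0 0 0"

```text
clock: 19.9
tool_pos: [0.6013, -0.0219, 0.0447]
tool_rot: [[0.025, 1.0, -0.0], [1.0, -0.025, 0.001], [0.001, -0.0, -1.0]]
ft_force: [1.5, -0.3, 3.1]
finger_gap: 0.004
```

>>> arm_command --pt "0 0 0.001 0" --pt "0 0 0.001 0" --pt "0 0 0 0"

```text
clock: 20.2
tool_pos: [0.6014, -0.0221, 0.0435]
tool_rot: [[0.025, 1.0, 0.0], [1.0, -0.025, -0.0], [-0.0, 0.0, -1.0]]
ft_force: [-0.9, -1.7, 7.2]
finger_gap: 0.008
```

>>> arm_command --pt "0 0 0.001 0" --pt "0 0 0 0"

```text
clock: 20.4
tool_pos: [0.6014, -0.0221, 0.0434]
tool_rot: [[0.025, 1.0, 0.0], [1.0, -0.025, -0.0], [-0.0, 0.0, -1.0]]
ft_force: [-1.9, -1.9, 11.6]
finger_gap: 0.004
```

>>> arm_command --pt "0 0 0.001 0" --pt "0 0 0 0"

```text
clock: 20.6
tool_pos: [0.6014, -0.0222, 0.0432]
tool_rot: [[0.025, 1.0, 0.001], [1.0, -0.025, -0.001], [-0.001, 0.001, -1.0]]
ft_force: [-3.0, -1.4, 16.7]
finger_gap: 0.002
```

I am pressing with 16.7 N. The hinge takes about 4 N, so roughly 12.5 N reaches the carrier. Hold, then lift straight off.

>>> arm_command --pt "0 0 0 0" --pt "0 0 0 0" --pt "0 0 0 0" --pt "0 0 0 0" --pt "0 0 0 0"

```text
clock: 21.1
tool_pos: [0.6014, -0.0222, 0.0433]
tool_rot: [[0.025, 1.0, 0.001], [1.0, -0.025, -0.001], [-0.001, 0.001, -1.0]]
ft_force: [-3.7, -2.0, 15.3]
finger_gap: 0.006
```

>>> arm_command --pt "0 0 -0.003 0" --pt "0 0 -0.01 0" --pt "0 0 -0.03 0" --pt "0 0 -0.04 0" --pt "0 0 -0.04 0"

```text
clock: 21.6
tool_pos: [0.6, -0.0214, 0.1642]
tool_rot: [[0.024, 1.0, -0.003], [1.0, -0.024, 0.001], [0.001, -0.003, -1.0]]
ft_force: [0.4, -0.5, 0.3]
finger_gap: 0.004
```

>>> arm_command --pt "-0.03 0 -0.01 0" --pt "-0.03 0 0 0" --pt "-0.03 0 0 0" --pt "0 0 0 0" --pt "0 0 0 0"

```text
clock: 22.1
tool_pos: [0.5983, -0.112, 0.1732]
tool_rot: [[0.026, 1.0, -0.002], [1.0, -0.026, 0.002], [0.002, -0.002, -1.0]]
ft_force: [-0.7, 0.5, 0.2]
finger_gap: 0.006
```

```bash
python3 snap.py 9 wrist side
```

```text
wrist 22.1 [-0.7  0.5  0.2] [ 0.5983 -0.112   0.1732]
side 22.15 [-0.3  1.7  0.3] [ 0.5986 -0.1105  0.1734]
```

View pics/wrist9.png

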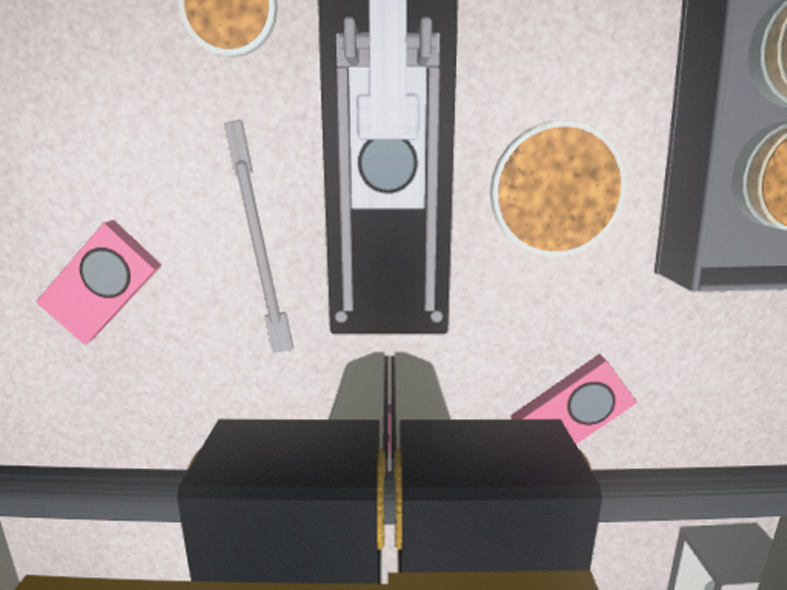

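View pics/side9.png

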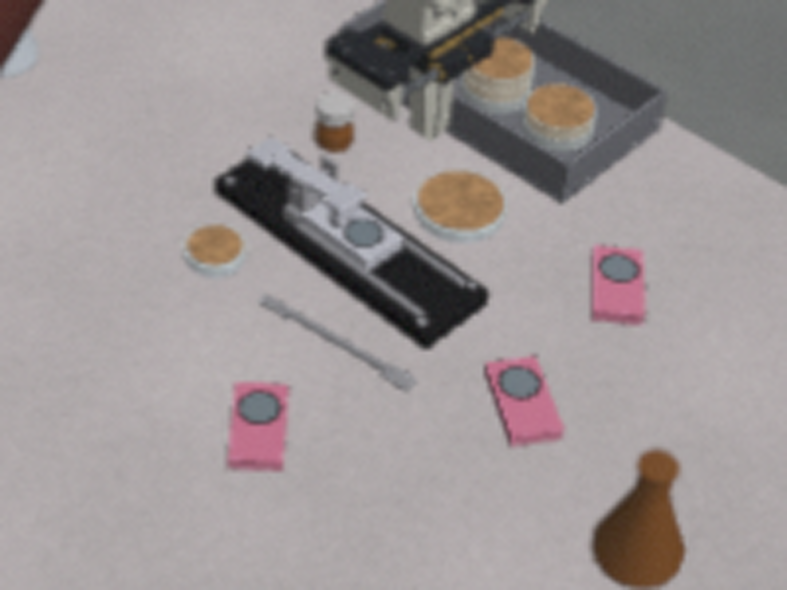

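The jaw is down on the carrier (wrist 388,115), with the carrier's back edge at row 209, and the bystanders have not moved. One numeric check, then hand in.

```bash
python3 - <<'E'
from h import *
import pickle
from cell import env
c=pickle.load(open("wrist9.pkl","rb"));f=590/384
u=np.array([.0241,.9997])
for uv in((360,68),(418,68),(360,209),(418,209)):
    p=onz(c,np.array(uv)/f,.034); d=p[:2]-[.5997,-.027]; print(uv,"stage x",(d@u).round(4))
print(env.get_obs()["ft_force"].round(1)); print(env.hand_in())
E
```

```text
(360, 68) stage x 0.0343
(418, 68) stage x 0.0343
(360, 209) stage x -0.0485
(418, 209) stage x -0.0486
[-0.3 -0.1  1. ]
the job is handed in; nothing more can be done
None
```

The specimen carrier is loaded against the stop with the jaw clamped down on it, and I handed the job in at about 22 s. No verdict was reported.

- **Jaw up:** I pressed the tail tab down to its hard end stop, reaching about 12 N. The jaw was raised in the pictures afterwards.
- **Carrier home:** I slid the carrier about 59 mm along the deck. It stopped dead and the force built to 6.5 N. Its front face measured 35.0 mm along the stage, which is where the stop is.
- **Clamped:** I pressed the jaw with 15–17 N for about 0.6 s. The hinge takes about 4 N of that, so roughly 12 N reached the carrier. Then I lifted clear.
- **Last check:** The final picture gave the front face at 34.3 mm and the back face at −48.5 mm. That is within about 1 mm of home and inside the camera's accuracy. The jaw looked down on the carrier, but I did not measure its angle. The wrist force was back to about zero, with the gripper well clear.
- **Bystanders:** The dishes, jar, spatula and brown flask in view looked unmoved. I did not look again at the other glassware, but the arm stayed well away from it.

One thing disagreed: the fingertips sat about 20 mm behind the TCP, not 8 mm ahead of it as `env.tips_ahead` gave. Contact and the side view both showed this, so I set heights by force and picture instead.

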